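# Reseat a proud cuvette under the photometer's push-latch cover

## Task

The blue-capped cuvette is standing proud in its well under the photometer's cover. Press the orange pad on the cover to pop the cover open, push the blue-capped cuvette straight down with a fingertip until it is fully home, then swing the cover back down and press it until it latches shut. This is all done by touch: do not pull any cuvette up, and leave the things on the bench and on the photometer where they stand.

Things in the scene. Friction and masses are not known exactly. Their poses are not given: they have to be found in the camera images.
- photometer: Fixed white instrument, 260 mm deep (its x) x 240 mm wide (its y), top deck 100 mm above the bench. Origin: centre of its footprint, at bench height. Its x points from the front (sloping panel with screen and keys, towards the robot) to the rear, y to its left, z up. Cover and cuvettes turn with it.
- wells (a point): Middle one of three cuvette wells, on top of their black holder block, 104 mm above the bench, under the cover. The other two lie 26 mm either side along the photometer's y. 40 mm in front of it (-x of the photometer) stands the white latch block, 10 x 22 mm, its top 122 mm above the bench. The open cover stands up from its hinge, 65 mm behind.
- cover (a joint): Cover angle, rad: 0 = shut and latched; negative = pressed in further (stop at -0.052, 5 to 6 mm at the pad); positive = open (stop at 1.65, just past upright). Push-push latch: press the shut cover to the stop (1 to 4 N) and let go: a damped spring swings it fully open in about 5 s and holds it there. Swung down (1 to 2 N), pressed to the same stop and let go, it stays latched.
- cover_hinge (a point): Middle of the cover's hinge axis, 104 mm above the bench, along the photometer's y. The cover is a dark shell, hinged along its rear lower edge: 118 mm from hinge to front edge, 100 mm wide, its flat top face 30 mm above the hinge axis when shut. Its front edge swings up and over to the rear; standing open, the top face looks to the rear.
- cover_pad (a point): Centre of the orange finger pad (24 x 60 mm) on the cover's top face near the front edge, 100 mm from the hinge axis. It moves with the cover; when shut it is 134 mm above the bench. A press of less than about 4 mm here does not work the latch, so press straight down to the stop (6 to 10 N shows it). If it does not hold when closing, press it down again.
- sample (a joint): How far the blue-capped cuvette stands above its home position, m: 0 = fully home (a hard stop), 0.008 to 0.012 at the start. It slides straight up and down, held by a clip with about 3 N of friction, and stays where it is left.
- sample_top (a point): Centre of the top of the blue cap (14 mm square). Fully home it is 114 mm above the bench, level with the two white caps. The cuvette is in any one of the three wells.
- blank_a (a joint): How far one white-capped cuvette stands above its home position, m: 0 = home, as at the start.
- blank_b (a joint): The same for the other white-capped cuvette.
- jar_pink: Loose bystander left of the photometer: sample jar with a white cap, 36 mm diameter, 62 mm tall, pink body. Origin: middle of its underside.
- jar_blue: Loose bystander left of the photometer: the same jar with a pale blue body. Origin: middle of its underside.
- jar_white: Loose bystander left of the photometer: the same jar with a white body. Origin: middle of its underside.
- vial: Loose bystander on the photometer's top deck, right of the cover: small amber vial with a red stopper, 22 mm diameter, 41 mm tall. Origin: middle of its underside.
- tube_rack: Loose bystander right of the photometer: purple tube rack with white-capped tubes, 215 x 105 mm, 45 mm tall with the tubes. Origin: middle of its underside.
- float_rack: Loose bystander behind the photometer: flat yellow floating rack, 75 x 115 x 12 mm. Origin: middle of its underside.
- amber_bottle: Loose bystander far left, behind the photometer: amber reagent bottle with a black cap, 86 mm diameter, 190 mm tall. Origin: middle of its underside.
- pipette: Loose bystander near left, by the robot: grey pipette lying on the bench, 226 mm long, 22 mm thick. Origin: on the bench under its middle; it lies along its own y.

How it is judged:
By the outcome, as a careful person would: the job done as asked, in the order asked, and still so for the second after the job is handed in, with the robot touching nothing.
It also fails if it takes over 61 s, if anything falls off the work surface, if the arm or the gripper's body presses on something with over 40 N, if the wrist force passes 120 N, or if a joint passes its speed limit or range.

## Robot

A 6-joint arm with a two-finger parallel gripper is mounted at the origin on the work surface. World frame = base frame: x ahead of the robot, y to its left, z up, the work surface at z = 0. Lengths are in mm, angles in rad, forces in N, time in s.
With the tool pointing down it reaches from about 350 to 875 mm from the base axis. Payload 4.2 kg.
Tool frame: the origin (TCP) lies at the very end of the fingers, on their centre line; the grasp point (between the pads) lies 19 mm behind it (arm.pinch_z is the distance from the TCP to the grasp point, in mm); x points along the fingers, y is the direction in which the jaws open and shut, and the axes are right-handed (so a half turn about x gives the same grasp; the last joint's range is limited). The gripper opens to 85 mm and grips with 20 to 120 N. Pads are 22 mm wide; open, the fingers measure 114 mm over their backs; the gripper's body (76 mm by 85 mm) begins 54 mm behind the grasp point. The pads swing forward as they close: fully open they stand 13 mm farther back than shut.
Start: joints at [-0.892, 0.385, 0.008, 0, -1.194, -0.259], TCP at [254.749, -570.703, 231.312] pointing down, gripper open.
Joint ranges: [-3.14, 3.14], [-1.21, 2.06], [-1.07, 1.41], [-3.16, 2.05], [-2.99, -0.16], [-3.1, 3.1]. Speed limits (rad/s): [2.79, 2.79, 3.14, 3.14, 3.14, 3.14].

## Interface

Orientations are given as a unit quaternion [x, y, z, w].
In Python, from bench import arm gives the robot as it stands.
- The arm moves only by the tool drive_tool, never from a script. Its argument "motion" is a list of rows, each a list of 4 numbers: the shift along the tool's x, y, z in mm, then the turn about the tool's x in degrees. In form: [[dx, dy, dz, spin], ...]. A call has 1 to 10 rows; each row shifts and turns the commanded pose from where the row before left it, along the tool's axes as they then stand; what a row does not reach is not made up. A row lasts 1/12 s, in which the tool goes at most 41.7 mm and 7.16 degrees, less where a joint would pass 70% of its speed; a pose out of reach is approached as far as the arm can. A call with a gripper value outside its range is refused whole. "grip" is the finger opening in mm, from 0 to 85.4, set as the call begins (left out, the last holds). The fingers move at their own pace and stop on an object; the grip force is fixed at half the most. Time passes only in rows, so rows that do not move let the fingers close. It gives the time, the measured TCP pose, the force and the opening at its end, in the units of the state.
- arm.read_state(): the state, without advancing time (a new reading comes with each control period).
- arm.get_image(name): name is "scene" or "side" or "wrist"; returns the picture (400x640x3 uint8, red, green, blue); there is no depth.
- arm.calibration(name): a dict with "K" (3x3 intrinsics, pixels), "eye" and "attitude" of the camera in the world; the wrist camera has in their place "T_tool_cam" (4x4, takes a point from camera to tool coordinates, whose origin is the TCP and whose axes are the tool frame's). Camera axes: x right, y up, looking along -z (the intrinsics and any distortion apply to the point x, -y, -z); pixel columns grow to the right and rows downward; lengths in mm; the calibration is good to about 2 mm. A picture is of the moment at which its call begins: read the wrist's pose just before it. calibration takes no time and is no camera call.
- arm.job_done(): hands the job in, once; it reports no verdict.
The state is a dict: "clock": time; "joints": joint angles; "joint_vel": joint speeds; "joint_efforts": joint torques, N m; "position": TCP position; "ee_rot": TCP orientation; "contact_force": force on the tool from outside, world axes, zero at the start; "wrist_torque": the same for the moment, N m; "gripper_width": finger opening in mm.
Only numpy, scipy, OpenCV 4.12 (cv2) and the standard library are available. Lean on these libraries where they do the work, as an engineer would, in place of code of your own. Each camera call takes 0.05 s, during which the arm holds its last target. There are 200 camera calls.

## Working session

There is one attempt and no reset: what is moved stays moved. The work goes in short steps, Python scripts to look and compute and a tool call to move; the robot and the scene stay as the last step left them, time stands still between calls to the robot, and variables do not carry over. Pictures are saved under pics/ and viewed, about 8 in all and at most 12, crops included, and the job is handed in when it is done.

Besides the shell and the picture viewer there is one more tool, called as name(argument=value, ...) on one line, values as JSON. drive_tool: Moves the arm, as the interface text tells. Its arguments: {"type":"object","properties":{"motion":{"type":"array"},"grip":{"type":"number"}},"required":["motion"]}

```bash
mkdir -p pics; ls
python3 - <<'E'
from bench import arm
import cv2,numpy as np
for n in("scene","side","wrist"):
    im=arm.get_image(n); cv2.imwrite(f"pics/{n}0.png",im[:,:,::-1]); print(n,{k:np.round(v,3).tolist() for k,v in arm.calibration(n).items()})
s=arm.read_state(); print(s)
E
```

```text
pics
scene {'K': [[377.926, 0.0, 319.955], [0.0, 377.926, 199.012], [0.0, 0.0, 1.0]], 'eye': [1099.62, -502.307, 763.356], 'attitude': [0.4, 0.161, 0.33, 0.84]}
side {'K': [[483.576, 0.0, 329.188], [0.0, 483.576, 203.065], [0.0, 0.0, 1.0]], 'eye': [493.173, 1127.715, 789.787], 'attitude': [-0.018, 0.476, 0.879, -0.01]}
wrist {'K': [[292.938, 0.0, 324.102], [0.0, 292.938, 202.236], [0.0, 0.0, 1.0]], 'T_tool_cam': [[0.001, 0.29, -0.957, -142.418], [1.0, 0.0, 0.001, -0.252], [0.0, -0.957, -0.29, -74.095], [0.0, 0.0, 0.0, 1.0]]}
{'clock': 0.15, 'joints': array([-8.92416802e-01,  3.85415685e-01,  6.95278985e-03, -2.98932042e-04,
       -1.19402914e+00, -2.58621491e-01]), 'joint_vel': array([ 0.00050845, -0.00386989,  0.00437334,  0.00251946, -0.0006901 ,
        0.00033628]), 'joint_efforts': array([-3.66249251e-04, -3.92677724e+01,  1.88581252e+01,  4.18864220e+00,
       -3.40160703e-03, -1.08693879e-05]), 'position': array([ 254.54911531, -570.34017276,  230.46428182]), 'ee_rot': array([-0.14670229,  0.69178104,  0.14786086,  0.69141492]), 'contact_force': array([ 0.68406967, -0.30539668,  0.1503786 ]), 'wrist_torque': array([0.00485334, 0.00452577, 0.00093798]), 'gripper_width': 85.62397685159124}
```

View pics/scene0.png

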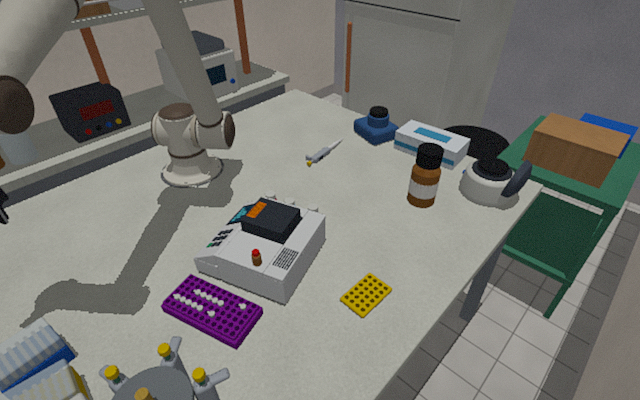

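View pics/side0.png

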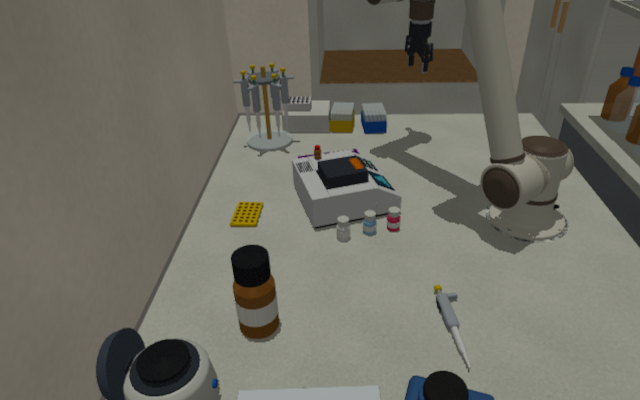

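The scene view shows the orange pad near (257,210) and the side view shows it near (357,163). The vial is at (256,257) in the scene view and the jars are left of the photometer. Next I'll mask the pad in both views and cast rays.

```bash
cat > h.py <<'E'
from bench import arm
import cv2,numpy as np
from scipy.spatial.transform import Rotation as R
def cam(n,s=None):
    c=arm.calibration(n)
    if n!="wrist": return np.array(c["K"]),R.from_quat(c["attitude"]).as_matrix(),np.array(c["eye"])
    s=s or arm.read_state(); T=np.array(c["T_tool_cam"]); Rt=R.from_quat(s["ee_rot"]).as_matrix()
    return np.array(c["K"]),Rt@T[:3,:3],Rt@T[:3,3]+s["position"]
def plane(C,px,z):
    K,Rm,e=C; px=np.atleast_2d(px).astype(float)
    d=np.c_[(px[:,0]-K[0,2])/K[0,0],-(px[:,1]-K[1,2])/K[1,1],-np.ones(len(px))]@Rm.T
    return e+d*((z-e[2])/d[:,2])[:,None]
def proj(C,P):
    K,Rm,e=C; p=(np.atleast_2d(P)-e)@Rm
    return np.c_[K[0,0]*p[:,0]/-p[:,2]+K[0,2],-K[1,1]*p[:,1]/-p[:,2]+K[1,2]]
def mask(im,lo,hi,roi=None):
    m=cv2.inRange(cv2.cvtColor(im,cv2.COLOR_RGB2HSV),lo,hi)
    if roi: k=np.zeros_like(m); x0,y0,x1,y1=roi; k[y0:y1,x0:x1]=255; m&=k
    return m
def rect(C,m,z):
    "min-area rectangle, on plane z, of the largest blob"
    c=max(cv2.findContours(m,cv2.RETR_EXTERNAL,cv2.CHAIN_APPROX_NONE)[0],key=cv2.contourArea)
    P=plane(C,c[:,0],z)[:,:2].astype(np.float32); return cv2.minAreaRect(P),len(c)
E
python3 - <<'E'
from h import *
for n,roi,vr in(("scene",(230,190,290,230),(240,240,270,270)),("side",(335,145,380,180),(310,140,325,160))):
    im=cv2.imread(f"pics/{n}0.png")[:,:,::-1].copy(); C=cam(n)
    m=mask(im,(4,150,90),(22,255,255),roi); print(n,m.sum()/255,rect(C,m,134))
    d=cv2.inRange(im,(0,0,0),(75,75,75)); 
    x0,y0,x1,y1=(235,190,305,245) if n=="scene" else (315,148,372,190)
    k=np.zeros_like(d);k[y0:y1,x0:x1]=255
    print(" cover+pad",rect(C,(d&k)|m,134))
    r=mask(im,(0,130,60),(4,255,255),vr)|mask(im,(172,130,60),(179,255,255),vr)
    print(" vial",plane(C,np.argwhere(r)[:,::-1].mean(0),138))
x=cv2.imread("pics/scene0.png")[170:310,180:340]; y=cv2.imread("pics/side0.png")[130:240,280:410]
cv2.imwrite("pics/crop0.png",np.hstack([cv2.resize(x,(400,350),interpolation=2),cv2.resize(y,(400,350),interpolation=2)]))
E
```

```text
scene 159.0 (((472.9808349609375, -77.10035705566406), (26.181163787841797, 62.80097198486328), 19.330923080444336), 45)
 cover+pad (((519.30908203125, -79.26123046875), (157.78257751464844, 126.98676300048828), 18.54830551147461), 167)
 vial [[ 591.08867533 -176.89358048  138.        ]]
side 96.0 (((473.83306884765625, -82.43911743164062), (25.032541275024414, 64.21399688720703), 18.608125686645508), 32)
 cover+pad (((502.1213684082031, -39.727569580078125), (157.92051696777344, 151.9238739013672), 18.975406646728516), 156)
 vial [[ 589.07819807 -176.27751908  138.        ]]
```

View pics/crop0.png

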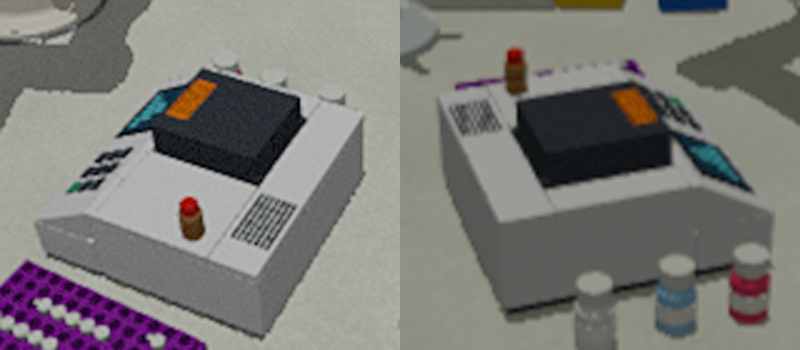

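The crop confirms the pad near (473,-80), with photometer yaw about 19°. The vial is well right of the cover and the jars are on the left. Now I'll compute the approach.

```bash
cat >> h.py <<'E'
YAW=np.deg2rad(19.0); PAD=np.array([473.4,-80.,134.])
def set_pad(x,y,yaw):
    global PAD,YAW; PAD=np.array([x,y,134.]); YAW=np.deg2rad(yaw)
def pw(lx,ly,z,o=None):
    "photometer-aligned offset from the pad -> world"
    o=PAD if o is None else o; c,s=np.cos(YAW),np.sin(YAW); return np.array([o[0]+c*lx-s*ly,o[1]+s*lx+c*ly,z])
def shift(P,s=None):
    s=s or arm.read_state(); return np.round(R.from_quat(s["ee_rot"]).inv().apply(np.asarray(P)-s["position"]),1)
def axes():
    M=R.from_quat(arm.read_state()["ee_rot"]).as_matrix(); print("x",M[:,0].round(4),"y yaw",np.rad2deg(np.arctan2(M[1,1],M[0,1])).round(2),"z yaw",np.rad2deg(np.arctan2(M[1,2],M[0,2])).round(2))
E
python3 -c "
from h import *
axes(); print(shift(pw(0,0,230)))"
```

```text
x [-8.0e-04  1.5e-03 -1.0e+00] y yaw 114.04 z yaw 24.04
[  1.  358.6 399.6]
```

drive_tool(motion=[[0,15,16.7,-7],[0,15,16.7,0],[0,27.6,30.7,0],[0,27.6,30.7,0],[0,27.6,30.7,0],[0,27.6,30.7,0],[0,27.6,30.7,0],[0,27.6,30.7,0],[0,27.6,30.7,0],[0,15,16.7,0]], grip=0)

```text
clock: 0.98
position: [361.5, -228.0, 231.4]
ee_rot: [-0.19, 0.681, 0.19, 0.681]
contact_force: [0.0, -0.4, 0.6]
gripper_width: -0.0
```

drive_tool(motion=[[0,0,0,-7],[0,0,0,-7],[0,0,0,-7],[0,0,0,-7],[0,0,0,-7],[0,0,0,-7],[0,0,0,-7],[0,0,0,-7],[0,0,0,-7],[0,0,0,-7]])

```text
clock: 1.82
position: [361.2, -230.8, 231.1]
ee_rot: [-0.547, 0.448, 0.547, 0.448]
contact_force: [0.3, 0.6, 0.4]
gripper_width: -0.3
```

drive_tool(motion=[[0,0,0,-7],[0,0,0,-1],[0,0,0,0]])

```text
clock: 2.07
position: [361.3, -230.8, 231.2]
ee_rot: [-0.575, 0.411, 0.576, 0.411]
contact_force: [0.4, -0.4, -0.6]
gripper_width: -0.2
```

Run:
```python
from h import *
s=arm.read_state(); C=cam("wrist",s); im=arm.get_image("wrist"); cv2.imwrite("pics/w1.png",im[:,:,::-1])
axes(); print(s["position"],s["clock"],s["joints"].round(2)); print(shift(pw(0,0,230)), proj(C,PAD))
```

```text
x [-2.e-04  1.e-04 -1.e+00] y yaw -161.1 z yaw 108.9
[ 361.28527493 -230.83878547  231.16558129] 2.0667 [-0.19  0.04 -0.44 -0.   -1.09  0.52]
[   1.2 -154.9  106.4] [[162.78260445 309.89368506]]
```

View pics/w1.png

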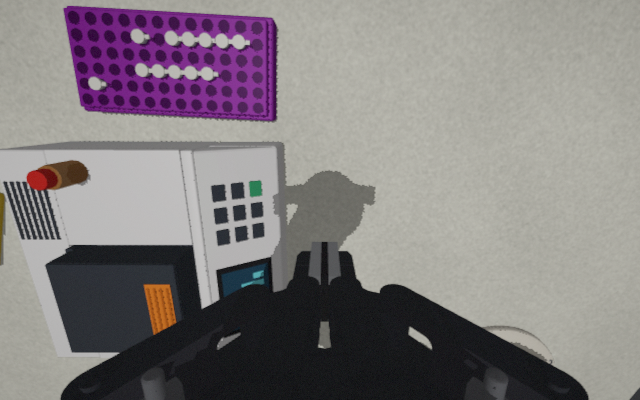

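The wrist view shows the pad's right end at about (145–175, 285–335), with its lower end hidden by the gripper. I'll use it to refine the position.

Run:
```python
from h import *
im=cv2.imread("pics/w1.png")[:,:,::-1].copy(); C=cam("wrist")
m=mask(im,(4,150,90),(22,255,255),(100,250,250,360)); r,_=rect(C,m,134); print(r)
B=cv2.boxPoints(r)-PAD[:2]; c,s=np.cos(YAW),np.sin(YAW); print((B@np.array([[c,-s],[s,c]])).round(1))
v=mask(im,(0,130,60),(4,255,255),(20,160,60,200)); print("vial",plane(C,np.argwhere(v)[:,::-1].mean(0),139))
```

```text
((475.2000732421875, -79.69471740722656), (24.785181045532227, 56.471073150634766), 18.82288360595703)
[[-10.5  28. ]
 [-10.7 -28.5]
 [ 14.1 -28.6]
 [ 14.3  27.9]]
vial [[ 587.21481726 -177.97208159  139.        ]]
```

```bash
sed -i 's/^YAW=.*/YAW=np.deg2rad(18.9); PAD=np.array([474.5,-79.3,134.])/' h.py; python3 -c "
from h import *
print(shift(pw(0,0,230)))"
```

```text
[   1.2 -156.2  106.8]
```

drive_tool(motion=[[0,-16,11,0],[0,-31,21.2,0],[0,-31,21.2,0],[0,-31,21.2,0],[0,-31,21.2,0],[20,-16.2,11,0],[30,0,0,0],[20,0,0,0],[15,0,0,0],[5,0,0,0]])

```text
clock: 2.95
position: [472.6, -78.8, 138.7]
ee_rot: [-0.574, 0.412, 0.577, 0.41]
contact_force: [-0.5, -0.5, 1.0]
gripper_width: -0.2
```

drive_tool(motion=[[3,0,0,0],[2,0,0,0],[0,0,0,0]])

```text
clock: 3.2
position: [474.7, -79.1, 136.9]
ee_rot: [0.576, -0.41, -0.575, -0.411]
contact_force: [0.2, -0.4, 0.8]
gripper_width: -0.1
```

```bash
python3 -c "
from h import *
s=arm.read_state();print(s['position'],s['contact_force'],shift(pw(0,0,134)))"
```

```text
[474.73497709 -79.0638256  136.92041962] [ 0.16653828 -0.37225404  0.83576136] [ 2.9  0.3 -0.1]
```

drive_tool(motion=[[2,0,0,0],[2,0,0,0],[2,0,0,0],[1,0,0,0],[1,0,0,0],[0,0,0,0]])

```text
clock: 3.7
position: [474.1, -79.2, 129.0]
ee_rot: [0.576, -0.41, -0.576, -0.41]
contact_force: [-3.4, -0.6, 4.9]
gripper_width: 0.1
```

drive_tool(motion=[[0.5,0,0,0],[0.5,0,0,0],[0,0,0,0]])

```text
clock: 3.95
position: [474.2, -79.2, 128.9]
ee_rot: [0.576, -0.41, -0.576, -0.41]
contact_force: [-5.2, -0.7, 11.4]
gripper_width: 0.1
```

drive_tool(motion=[[-5,0,0,0],[-10,0,0,0],[-20,0,0,0],[-30,10,0,0],[-30,25,0,0],[-30,25,0,0],[-20,20,0,0],[0,0,0,0],[0,0,0,0],[0,0,0,0]])

```text
clock: 4.78
position: [398.6, -104.8, 271.6]
ee_rot: [-0.576, 0.41, 0.576, 0.411]
contact_force: [-0.6, -0.0, -0.2]
gripper_width: 0.1
```

drive_tool(motion=[[0,0,0,0],[0,0,0,0],[0,0,0,0],[0,0,0,0],[0,0,0,0],[0,0,0,0],[0,0,0,0],[0,0,0,0],[0,0,0,0],[0,0,0,0]])

```text
clock: 5.62
position: [398.6, -105.1, 272.4]
ee_rot: [0.576, -0.41, -0.576, -0.41]
contact_force: [-0.7, -0.4, -0.7]
gripper_width: -0.4
```

drive_tool(motion=[[0,0,0,0],[0,0,0,0],[0,0,0,0],[0,0,0,0],[0,0,0,0],[0,0,0,0],[0,0,0,0],[0,0,0,0],[0,0,0,0],[0,0,0,0]])

```text
clock: 6.45
position: [398.6, -105.1, 272.3]
ee_rot: [0.576, -0.41, -0.576, -0.41]
contact_force: [-1.0, -0.2, 0.4]
gripper_width: -0.0
```

drive_tool(motion=[[0,0,0,0],[0,0,0,0],[0,0,0,0],[0,0,0,0],[0,0,0,0],[0,0,0,0],[0,0,0,0],[0,0,0,0],[0,0,0,0],[0,0,0,0]])

```text
clock: 7.28
position: [398.6, -105.1, 272.3]
ee_rot: [-0.576, 0.41, 0.576, 0.41]
contact_force: [-0.4, -0.2, 0.3]
gripper_width: -0.4
```

drive_tool(motion=[[0,0,0,0],[0,0,0,0],[0,0,0,0],[0,0,0,0],[0,0,0,0],[0,0,0,0],[0,0,0,0],[0,0,0,0],[0,0,0,0],[0,0,0,0]])

```text
clock: 8.12
position: [398.6, -105.1, 272.3]
ee_rot: [-0.576, 0.41, 0.576, 0.41]
contact_force: [-0.1, -0.2, 0.1]
gripper_width: 0.0
```

drive_tool(motion=[[0,0,0,0],[0,0,0,0],[0,0,0,0],[0,0,0,0],[0,0,0,0],[0,0,0,0],[0,0,0,0],[0,0,0,0],[0,0,0,0],[0,0,0,0]])

```text
clock: 8.95
position: [398.6, -105.1, 272.3]
ee_rot: [-0.576, 0.41, 0.576, 0.41]
contact_force: [-1.0, 0.4, 0.1]
gripper_width: 0.0
```

Run:
```python
from h import *
s=arm.read_state(); ims={n:arm.get_image(n)[:,:,::-1] for n in("wrist","scene","side")}
for n in ims: cv2.imwrite(f"pics/{n}2.png",ims[n])
np.save("s2.npy",s,allow_pickle=True)
print(s["position"],s["ee_rot"],s["clock"])
a=cv2.resize(ims["scene"][160:310,180:340],(400,375),interpolation=2);b=cv2.resize(ims["side"][120:240,280:408],(400,375),interpolation=2)
w=cv2.resize(ims["wrist"][:,0:430],(240,223)); 
cv2.imwrite("pics/crop2.png",np.hstack([a,b]))
```

```text
[ 398.62689353 -105.07108348  272.32621357] [-0.57584814  0.41034631  0.57585987  0.41036598] 8.95
```

View pics/wrist2.png

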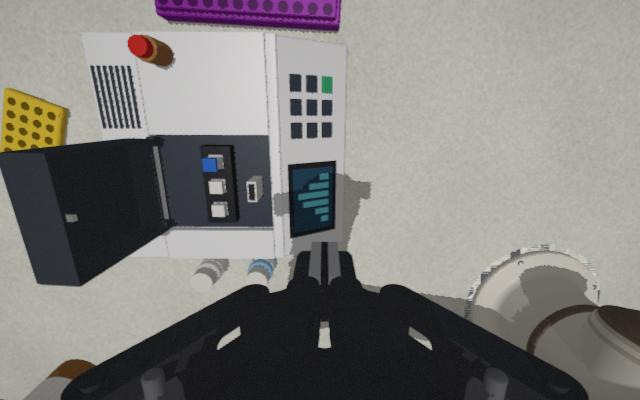

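View pics/crop2.png

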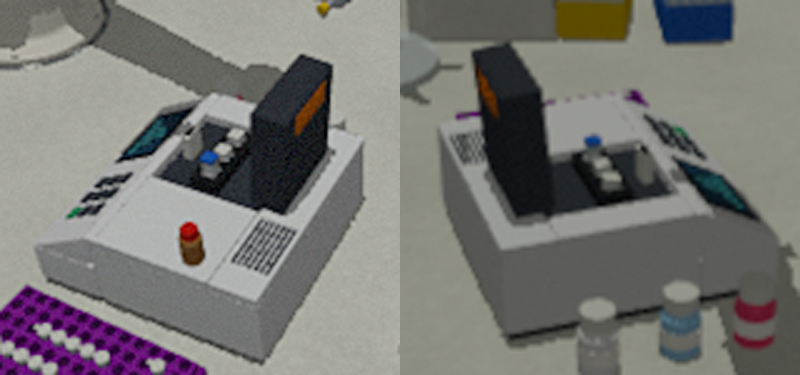

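The cover stands open. The blue cap is in the right-hand well, at wrist pixel (210,165), and the white caps are at (216,187) and (219,210).

Run:
```python
from h import *
s=np.load("s2.npy",allow_pickle=True).item(); c,sn=np.cos(YAW),np.sin(YAW); M=np.array([[c,-sn],[sn,c]])
pix={}
for n,roi in(("wrist",(195,140,230,180)),("scene",(255,215,275,240)),("side",(335,160,350,180))):
    im=cv2.imread(f"pics/{n}2.png")[:,:,::-1].copy(); m=mask(im,(100,140,60),(125,255,255),roi); C=cam(n,s)
    p=np.argwhere(m)[:,::-1]; q=plane(C,p.mean(0),122)[0]; print(n,len(p),p.min(0),p.max(0),q.round(1),"local",((q[:2]-PAD[:2])@M).round(1))
    if n=="wrist":
        print(rect(C,m,124)); 
        w=mask(im,(0,0,150),(179,60,255),(206,178,230,220)); 
        for k,st in list(enumerate(cv2.connectedComponentsWithStats(w)[3]))[1:]:
            q=plane(C,st,114)[0]; print("white",st,q.round(1),((q[:2]-PAD[:2])@M).round(1))
print("expect blue local 35,-26"); print(shift(pw(35,-26,272)))
```

```text
wrist 206 [201 158] [217 171] [516.  -91.3 122. ] local [ 35.4 -24.8]
(((515.4075317382812, -91.82868194580078), (14.800954818725586, 13.04616928100586), 19.024490356445312), 53)
white [216. 180.] [508.1 -75.3 114. ] [33.1 -7.1]
white [223.  180.5] [501.  -77.2 114. ] [25.8 -6.6]
white [215.41558442 187.48701299] [506.9 -67.2 114. ] [34.5  1. ]
white [224.6 186.8] [497.9 -71.1 114. ] [24.8  0.2]
white [214.5 203. ] [503.9 -50.1 114. ] [37.3 18.1]
white [221. 203.] [497.3 -52.4 114. ] [30.3 18.1]
white [217.87919463 210.55033557] [498.6 -42.9 114. ] [34.6 26.6]
scene 30 [260 220] [266 225] [513.7 -90.6 122. ] local [ 33.4 -23.4]
side 10 [340 164] [343 166] [515.2 -94.1 122. ] local [ 33.7 -27.2]
expect blue local 35,-26
[   0.3 -115.1  -26.5]
```

drive_tool(motion=[[0,-15,-3.3,0],[0,-30,-6.7,0],[0,-30,-6.7,0],[0,-25,-5.5,0],[15,-15.1,-3.3,0],[25,0,0,0],[35,0,0,0],[30,0,0,0],[20,0,0,0],[10,0,0,0]])

```text
clock: 9.93
position: [513.9, -91.7, 134.1]
ee_rot: [-0.574, 0.412, 0.577, 0.409]
contact_force: [-0.3, -0.4, 0.6]
gripper_width: 0.1
```

drive_tool(motion=[[4,0,0,0],[1,0,0,0],[0,0,0,0]])

```text
clock: 10.18
position: [516.7, -91.6, 133.4]
ee_rot: [0.577, -0.41, -0.575, -0.411]
contact_force: [0.2, -0.1, 0.1]
gripper_width: 0.0
```

```bash
python3 -c "
from h import *
s=arm.read_state();print(s['position'],s['contact_force'],shift(pw(35,-25,114)))"
```

```text
[516.71436468 -91.60858515 133.37392319] [ 0.18641895 -0.08886514  0.1263703 ] [19.4  1.   0.3]
```

drive_tool(motion=[[2,0.3,0,0],[2,0.3,0,0],[2,0.3,0,0],[2,0,0,0],[2,0,0,0],[2,0,0,0],[2,0,0,0],[2,0,0,0],[1.5,0,0,0],[0,0,0,0]])

```text
clock: 11.02
position: [515.0, -91.9, 114.5]
ee_rot: [0.576, -0.41, -0.576, -0.41]
contact_force: [0.8, -0.9, 0.8]
gripper_width: -0.2
```

drive_tool(motion=[[1,0,0,0],[0.5,0,0,0],[0,0,0,0]])

```text
clock: 11.27
position: [515.1, -91.9, 114.0]
ee_rot: [0.576, -0.41, -0.576, -0.41]
contact_force: [-1.5, 0.2, 6.6]
gripper_width: -0.1
```

drive_tool(motion=[[0.5,0,0,0],[0.5,0,0,0],[0,0,0,0]])

```text
clock: 11.52
position: [515.3, -92.0, 114.0]
ee_rot: [0.576, -0.41, -0.576, -0.41]
contact_force: [-3.3, 0.6, 11.1]
gripper_width: -0.3
```

Hard stop reached at z=114.0 with 11 N. Next I'll lift straight up, then go over to the rear of the cover.

drive_tool(motion=[[-5,0,0,0],[-15,0,0,0],[-30,0,0,0],[-35,0,0,0],[-35,0,0,0],[-25,0,0,0],[-10,-10,2,0],[0,-20,4,0],[0,-30,6,0],[0,-30,6,0]])

```text
clock: 12.35
position: [594.5, -45.2, 267.6]
ee_rot: [0.576, -0.41, -0.576, -0.411]
contact_force: [1.0, -0.5, 1.1]
gripper_width: -0.0
```

drive_tool(motion=[[0,-25,5,0],[0,-15,2.5,0],[0,-7,0,0],[0,0,0,0]])

```text
clock: 12.68
position: [636.7, -22.5, 265.7]
ee_rot: [-0.575, 0.411, 0.577, 0.41]
contact_force: [-0.2, -0.7, -0.4]
gripper_width: 0.1
```

Run:
```python
from h import *
s=arm.read_state(); ims={n:arm.get_image(n) for n in("wrist","scene","side")}
for n in ims: cv2.imwrite(f"pics/{n}3.png",ims[n][:,:,::-1])
print(s["position"],s["clock"],"to start",shift(pw(172,0.5,190)))
for n,roi in(("scene",(250,205,280,245)),("side",(330,155,355,185))):
    C=cam(n); p=np.argwhere(mask(ims[n],(100,140,60),(125,255,255),roi))[:,::-1]
    for z in(112,122): print(n,z,len(p),"seen",p.mean(0).round(1),"exp",proj(C,pw(35,-25,z)).round(1))
H=100
for th in np.deg2rad([90,80,70,60,50,40,30,20,10,5,0]):
    r=88; d=30+14.5*np.sin(th); print(round(np.rad2deg(th)),"lx",round(H-r*np.cos(th)+d*np.sin(th),1),"z",round(104+r*np.sin(th)+d*np.cos(th),1))
a=cv2.resize(ims["scene"][140:290,200:360],(400,375),interpolation=2);b=cv2.resize(ims["side"][100:220,280:408],(400,375),interpolation=2)
cv2.imwrite("pics/crop3.png",np.hstack([a,b])[:,:,::-1])
```

```text
[636.72252527 -22.54996122 265.69870125] 12.6833 to start [77.2 -2.  -0.1]
scene 112 38 seen [261.8 222.9] exp [[263.6 226. ]]
scene 122 38 seen [261.8 222.9] exp [[263.2 223. ]]
side 112 15 seen [341.7 168.1] exp [[341.1 168.3]]
side 122 15 seen [341.7 168.1] exp [[341.1 165.2]]
90 lx 144.5 z 192.0
80 lx 128.3 z 198.4
70 lx 110.9 z 201.6
60 lx 92.9 z 201.5
50 lx 74.9 z 197.8
40 lx 57.9 z 190.7
30 lx 42.4 z 180.3
20 lx 29.3 z 166.9
10 lx 19.0 z 151.3
5 lx 15.1 z 142.8
0 lx 12.0 z 134.0
```

View pics/crop3.png

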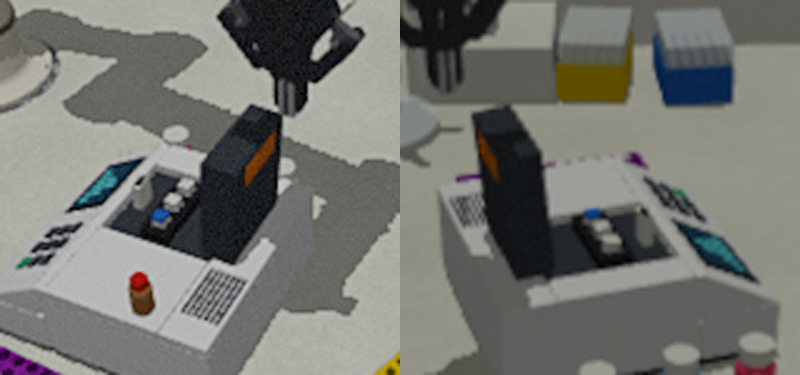

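The blue cap is now level with the white ones. Next I'll lower behind the cover and swing it down.

drive_tool(motion=[[12,-1,0,0],[28,-1,0,0],[25,0,0,0],[10,0,0,0],[0,5,0,0],[-2,8,0,0],[-1,7,0,0],[-1,7,0,0],[0,0,0,0]])

```text
clock: 13.58
position: [612.1, -31.7, 199.0]
ee_rot: [0.577, -0.409, -0.575, -0.411]
contact_force: [0.2, -0.1, 0.1]
gripper_width: 0.0
```

drive_tool(motion=[[-2,6,0,0],[-2,7,0,0],[-2,7,0,0],[-1,7,0,0],[-1,7,0,0],[0,7,0,0],[0,7,0,0]])

```text
clock: 14.17
position: [566.3, -47.1, 204.3]
ee_rot: [-0.576, 0.41, 0.576, 0.41]
contact_force: [1.2, 0.0, -0.4]
gripper_width: -0.4
```

```bash
cat > w.py <<'E'
from h import *
s=arm.read_state(); c,sn=np.cos(YAW),np.sin(YAW); M=np.array([[c,-sn],[sn,c]])
print("local",((s["position"][:2]-PAD[:2])@M).round(1),"z",s["position"][2].round(1),"F",s["contact_force"].round(1),s["clock"])
E
python3 w.py
```

```text
local [97.3  0.7] z 204.3 F [ 1.2  0.  -0.4] 14.1667
```

drive_tool(motion=[[1,9,0,0],[2,9,0,0],[3,9,0,0],[4,8,0,0],[5,8,0,0],[6,8,0,0],[6,6,0,0],[6,5,0,0]])

```text
clock: 14.83
position: [507.2, -67.7, 171.0]
ee_rot: [-0.576, 0.411, 0.576, 0.41]
contact_force: [-0.9, 0.1, 3.1]
gripper_width: 0.0
```

```bash
python3 w.py
```

```text
local [34.6  0.4] z 171.0 F [-0.9  0.1  3.1] 14.8333
```

drive_tool(motion=[[6,6,0,0],[6,5,0,0],[6,5,0,0],[5,5,0,0],[4,5,0,0],[4,4,0,0],[2,3,0,0],[0,0,0,0]])

```text
clock: 15.5
position: [475.7, -78.2, 137.5]
ee_rot: [-0.575, 0.411, 0.577, 0.41]
contact_force: [-0.3, 0.5, 1.8]
gripper_width: 0.0
```

```bash
python3 w.py
```

```text
local [1.5 0.6] z 137.5 F [-0.3  0.5  1.8] 15.5
```

drive_tool(motion=[[2,0,0,0],[2,0,0,0],[2,0,0,0],[1.5,0,0,0],[1,0,0,0],[0.5,0,0,0],[0,0,0,0]])

```text
clock: 16.08
position: [477.1, -78.0, 129.3]
ee_rot: [-0.576, 0.41, 0.576, 0.41]
contact_force: [-0.8, -0.5, 1.5]
gripper_width: 0.1
```

drive_tool(motion=[[0.7,0,0,0],[0.7,0,0,0],[0.3,0,0,0],[0,0,0,0]])

```text
clock: 16.42
position: [477.3, -78.0, 129.1]
ee_rot: [0.576, -0.41, -0.576, -0.41]
contact_force: [-6.4, 2.0, 11.5]
gripper_width: 0.2
```

Cover pressed to the stop with 11 N. Now I'll release, retreat and check.

drive_tool(motion=[[-2,0,0,0],[-4,0,0,0],[-8,0,0,0],[-20,0,0,0],[-30,0,0,0],[-30,20,0,0],[-20,30,0,0],[-10,30,-10,0],[0,20,-10,0],[0,0,0,0]])

```text
clock: 17.25
position: [387.1, -130.7, 253.1]
ee_rot: [0.576, -0.41, -0.575, -0.412]
contact_force: [0.4, -0.0, -0.1]
gripper_width: -0.0
```

drive_tool(motion=[[0,0,0,0],[0,0,0,0],[0,0,0,0],[0,0,0,0],[0,0,0,0],[0,0,0,0],[0,0,0,0],[0,0,0,0],[0,0,0,0],[0,0,0,0]])

```text
clock: 18.08
position: [389.3, -129.4, 251.6]
ee_rot: [-0.576, 0.41, 0.576, 0.41]
contact_force: [0.4, 0.4, 1.0]
gripper_width: 0.0
```

drive_tool(motion=[[0,0,0,0],[0,0,0,0],[0,0,0,0],[0,0,0,0],[0,0,0,0],[0,0,0,0],[0,0,0,0],[0,0,0,0],[0,0,0,0],[0,0,0,0]])

```text
clock: 18.92
position: [389.3, -129.5, 251.6]
ee_rot: [0.576, -0.41, -0.576, -0.41]
contact_force: [0.2, -0.3, -0.6]
gripper_width: 0.3
```

```bash
python3 - <<'E'
from h import *
ims={n:arm.get_image(n) for n in("scene","side")}
for n,roi in(("scene",(230,190,290,230)),("side",(335,145,380,180))):
    C=cam(n); m=mask(ims[n],(4,150,90),(22,255,255),roi); print(n,m.sum()/255,rect(C,m,134))
    o=cv2.imread(f"pics/{n}0.png")[:,:,::-1].copy(); m0=mask(o,(4,150,90),(22,255,255),roi); print(np.argwhere(m).mean(0),np.argwhere(m0).mean(0))
a=cv2.resize(ims["scene"][160:310,180:340],(400,375),interpolation=2);b=cv2.resize(ims["side"][120:240,280:408],(400,375),interpolation=2)
cv2.imwrite("pics/crop4.png",np.hstack([a,b])[:,:,::-1])
E
python3 w.py
```

```text
scene 163.0 (((473.2174377441406, -76.68737030029297), (25.23556137084961, 63.433349609375), 16.002872467041016), 44)
[209.36196319 256.03067485] [209.35849057 256.09433962]
side 95.0 (((473.606201171875, -82.49105072021484), (24.7913875579834, 64.27336883544922), 19.46766471862793), 31)
[162.98947368 355.86315789] [163.03125 355.84375]
local [-96.9 -19.9] z 251.6 F [-0.6  0.3  0.1] 19.0167
```

View pics/crop4.png

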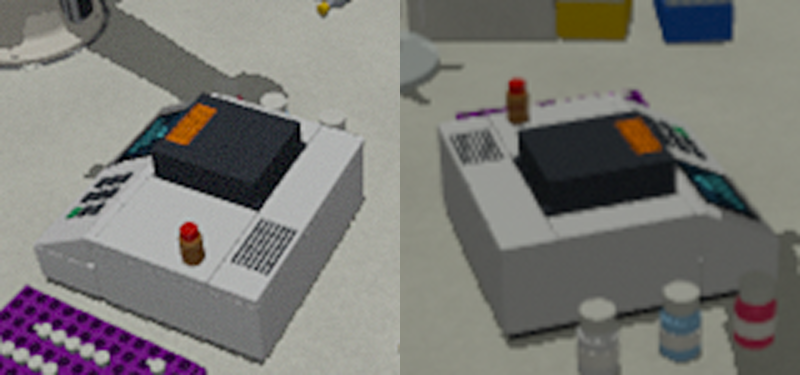

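The cover is shut: 2.5 s after release the pad's pixels match the starting image to within 0.1 px. The bystanders in these crops haven't moved.

```bash
python3 -c "
from bench import arm; print(arm.job_done())"
```

```text
the job is handed in; nothing more can be done
None
```

The job is done and handed in at about 19 s of the 61 s allowed. I pressed the pad to its stop and the cover popped open. I then pushed the blue-capped cuvette, in the right-hand well, down to its hard stop, swung the cover down from behind and pressed it to the stop until it latched.

- **Cuvette:** it stopped at a measured height of 114.0 mm with about 11 N on the fingertip, and further pressing moved it no more. It looked level with the white caps in both camera views. The pixel check disagreed slightly: the side camera fits fully home, but the scene camera's blob centre sat about 3 px above where a home cap should be. I relied on the hard stop and the side view.
- **Cover:** it reached the stop at about 11 N. Roughly 2.5 s after release it was still shut, with the pad within 0.1 px of its starting position in both views.
- **Bystanders:** the vial, and the jars and tube rack as far as they showed in the last crops, looked unmoved. I did not re-check the float rack, amber bottle or pipette at the end, but the arm never worked near them.
- **Robot:** the arm ended clear of everything, with only sensor noise on the force reading.

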